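# Clamp a lock cylinder in the cylinder vice

### The arm

A 7-joint arm with a two-finger parallel gripper is mounted at the origin on a cart in front of the work surface, level with it; the furniture and walls round the work are solid. World frame = base frame: x ahead of the robot, y to its left, z up, the work surface at z = 0. Lengths are in m, angles in rad, forces in N, time in s.
With the tool pointing down it reaches from about 0.4 to 0.85 m from the base axis. Payload 10.4 kg.
Tool frame: the origin (TCP) lies on the centre line of the jaws, within the pads' length; the fingertips stand 8 mm ahead of it and the grasp point (between the pads) lies 11 mm behind it (r.finger_overhang is the distance from the TCP to the fingertips, in m); z points along the fingers, y is the line along which they close (so a half turn about z gives the same grasp; the last joint's range is limited). The gripper opens to 87 mm and grips with 3 to 60 N. Pads are 19 mm wide; open, the fingers measure 117 mm over their backs; the gripper's body (75 mm by 190 mm) begins 51 mm behind the grasp point.
Start: joints at [-1.143, 0.332, -0.065, 1.46, 0.022, 1.35, -0.088], TCP at [0.272, 0.563, 0.193] pointing down, gripper open.
Joint ranges: [-2.6, 2.6], [-0.5, 2.12], [-1.47, 1.34], [0.16, 2.42], [-1.27, 4.41], [0.06, 2.06], [-2.6, 2.6]. Speed limits (rad/s): [2.22, 2.22, 2.79, 2.79, 3.14, 3.14, 3.14].

### API

Orientations are given as a unit quaternion [x, y, z, w].
In Python, from bench import r, vision gives the robot as it stands.
- The arm moves only by the tool drive_tool, never from a script. Its argument "series" is a list of rows, each a list of 2 entries, a list of its own where there are three numbers: the shift along the world's x, y, z in cm, then the turn about the world's z in degrees. A call has exactly 10 rows; each row shifts and turns the commanded pose from where the row before left it; what a row does not reach is not made up. A row lasts 1/8 s, in which the tool goes at most 62.5 mm and 10.7 degrees, less where a joint would pass 70% of its speed; a pose out of reach is approached as far as the arm can. A call with a gripper value outside its range is refused whole. "hand" is the closure, from 0 (fully open) to 1 (shut), set as the call begins (left out, the last holds). The fingers move at their own pace and stop on an object; "newtons" is the grip in N (left out, the last holds). Time passes only in rows, so rows that do not move let the fingers close, or fill a call up. It gives the time, the measured TCP pose, the force, the opening and the grip force at its end, in the units of the state.
- r.read_state(): the state, without advancing time (a new reading comes with each control period).
- vision.camera(name): name is "scene" or "top" or "wrist"; returns a dict with "color" (480x640x3 uint8, red, green, blue), "intrinsics" (3x3 intrinsics, pixels), "k1" (the pictures are not rectified: a ray, as slopes to the right and down, at radius r is drawn at 1 + k1 r^2 times it, then the intrinsics apply), "R" (3x3) and "t" (3): a world point X has camera coordinates R X + t; the wrist camera has in their place "mount" (4x4, takes a point from camera to tool coordinates, whose origin is the TCP and whose axes are the flange's). Camera axes: x right, y down, z forward; pixel columns grow to the right and rows downward; lengths in m; the calibration is good to about 2 mm. A picture is of the moment at which its call begins: read the wrist's pose just before it. There is no depth.
- r.close_job(): hands the job in; it is judged then, once.
The state is a dict: "time": time; "joint_positions": joint angles; "joint_vel": joint speeds; "joint_torque": joint torques, N m; "ee_pos": TCP position; "eef_rot": TCP orientation; "ft_force": force on the tool from outside, world axes, zero at the start; "torque": the same for the moment, N m; "width": finger opening in m; "grip_force": force on a finger pad.
Only numpy, scipy, OpenCV 4.12 (cv2) and the standard library are available. Lean on these libraries where they do the work, as an engineer would, in place of code of your own. Each camera call takes 0.05 s, during which the arm holds its last target. There are 200 camera calls.

### The job

Pick up the lock cylinder that stands on the open desk in front of the cylinder vice and stand it, cam upwards, in the slot of the vice's cradle. Then turn the black knob clockwise, going along with it as it travels with the sliding jaw, until the jaw has pushed the cylinder up against the end stop and holds it finger-tight, with about 15 N (never over 40 N, or the plug will bind); drive the jaw by the knob, not by pushing on its saddle. Leave the cylinder clamped upright in the slot, let go, and do not disturb the bottle, screwdriver and padlock.

Things in the scene. Friction and masses are not known exactly. Their poses are not given: they have to be found in the camera images.
- lock: Brushed-metal euro lock cylinder on its narrow edge, 160 g. Origin: centre of its underside; y along its length (62 mm between the end faces that get clamped; both ends alike), z up. 10 mm wide near the foot, widening evenly to the round barrel: 17 mm wide at 25 mm height, top at 33 mm; the cam in mid-length reaches 43 mm. Grasp across the barrel, fingertips about 14 mm up.
- vice: Grey cylinder vice fixed to the desk, base 106 x 230 x 14 mm. Origin: centre of its underside. y runs along its slide from the knob end to the end stop, x across it (away from the robot), z up. The end stop, 54 mm high, has a brass pad whose face is at y = 77 mm less 0 to 3 mm of shims, a thickness not known beforehand: where the jaw closes must be felt.
- seat (a point): Middle of the cradle's slot floor, at vice x 0, y 42, z 16 mm: set the lock's origin down here, its y along vice y (either way round); the jaw then pushes it along the slot to the stop, 4 to 1 mm. The slot is 14 mm wide up to 6 mm above the floor, with sloping lips to about 21 mm wide at 10 mm; it runs from vice y = -5 to 73 mm. The robot's fingers should stay above the lips.
- jaw: Sliding jaw: aluminium saddle (78 x 60 mm, top 44 mm above the desk) whose nose carries a sprung brass pad. Origin: pad face, at slot floor height (pad 11 to 32 mm above); axes as the vice. Slides along vice y towards the stop: origin at y = -12 mm wound right back, +22 mm at full travel; starts 0 to 10 mm forward. 30 N of drag; stays where left; 0.5 mm past contact is about 20 N.
- knob_grip (a point): Middle of the black fluted feed knob (38 mm diameter, 26 mm high, upright), 63 mm above the desk (underside 50 mm, saddle top 44 mm), 64 mm from the jaw's origin towards vice -y. It rides on the jaw: each radian clockwise (from above) moves jaw and knob 10 mm to the stop. Turning takes 0.3 N m for the drag (less is felt at a standstill), plus 0.01 N m per N of clamping.
- oil_bottle: Small oil bottle with a red spout, 43 mm diameter, 130 mm high, standing behind the vice. Origin: centre of its underside.
- screwdriver: Yellow screwdriver, 25 x 149 x 23 mm, lying to the left of the work. Origin: its middle, on the desk; y along its length.
- padlock: Brass padlock lying flat behind the vice, 60 x 40 x 14 mm. Origin: its middle, on the desk.
Things that resemble listed ones, but are neither listed nor needed, are in the scene too. There is more than one size of the lock; the one meant has the size given above.

How it is judged:
On the way:
1. the cylinder stands in the slot, let go, the jaw not yet on it (z of lock in the frame of vice between 0.014 and 0.0185 m and x of lock in the frame of vice between -0.004 and 0.004 m and angle between lock's own z axis and vertical below 0.12 rad and contact force between the fingers and lock below 0.2 N and contact force between jaw and lock below 1 N), for 0.2 s.
At the end, for the whole second after the job is handed in: The lock stands upright (within 7 degrees) in the cradle's slot, foot on the cradle floor (within 2 mm), against the end stop, lengthwise along the vice, at rest, and the jaw presses on it with 8 to 23 N with the robot off (contact force between jaw and lock between 8 and 23 N and z of lock in the frame of vice between 0.014 and 0.0185 m and x of lock in the frame of vice between -0.004 and 0.004 m and y of lock in the frame of vice above 0.041 m and angle between lock's own z axis and vertical below 0.12 rad and angle between the y axis of lock and the y axis of vice, either way round below 0.12 rad and linear speed of lock below 0.01 m/s); the robot touches nothing.
It fails at once if the cylinder is squeezed with more than 40 N (contact force between jaw and lock above 40 N).
It fails at once if the fingers push on the saddle with more than 20 N (contact force between the fingers and jaw_c1 above 20 N).
It fails at once if the oil bottle is disturbed (distance of oil_bottle from where it was at the start of the episode above 0.02 m).
It fails at once if the screwdriver is disturbed (distance of screwdriver from where it was at the start of the episode above 0.02 m).
It fails at once if the padlock is disturbed (distance of padlock from where it was at the start of the episode above 0.02 m).
It also fails if it takes over 72 s, if anything falls off the work surface, if the arm or the gripper's body presses on something with over 40 N, if the wrist force passes 120 N, or if a joint passes its speed limit or range.

## Working session

There is one attempt and no reset: what is moved stays moved. The work goes in short steps, Python scripts to look and compute and a tool call to move; the robot and the scene stay as the last step left them, time stands still between calls to the robot, and variables do not carry over. Pictures are saved under pics/ and viewed, at most 10 in all, crops included, and the job is handed in when it is done.

Besides the shell and the picture viewer there is one more tool, called after "Request:" as name(argument=value, ...) on one line, values as JSON. drive_tool: Moves the arm, as the interface text tells. Its arguments: {"type":"object","properties":{"series":{"type":"array"},"hand":{"type":"number"},"newtons":{"type":"number"}},"required":["series"]}

```bash
mkdir -p pics
cat > h.py <<'E'
import numpy as np, cv2, sys
from bench import r, vision
from scipy.spatial.transform import Rotation as Ro
def grab(n):
    s=r.read_state(); c=vision.camera(n); c=dict(c)
    if n=="wrist":
        M=np.array(c["mount"]); Rw=Ro.from_quat(s["eef_rot"]).as_matrix()
        c["Rc"]=Rw@M[:3,:3]; c["o"]=Rw@M[:3,3]+np.array(s["ee_pos"])
    else:
        R=np.array(c["R"]); c["Rc"]=R.T; c["o"]=-R.T@np.array(c["t"])
    return c
def save(c,n): cv2.imwrite("pics/"+n,c["color"][:,:,::-1])
def ray(c,u,v):
    K=np.array(c["intrinsics"]); d=np.array([(u-K[0,2])/K[0,0],(v-K[1,2])/K[1,1]]); s=d.copy()
    for _ in range(20): s=d/(1+c["k1"]*(s@s))
    return c["Rc"]@np.array([s[0],s[1],1])
def plane(c,u,v,z):
    d=ray(c,u,v); return c["o"]+d*(z-c["o"][2])/d[2]
def tri(c1,p1,c2,p2):
    a,b=ray(c1,*p1),ray(c2,*p2); a/=np.linalg.norm(a); b/=np.linalg.norm(b)
    t=np.linalg.lstsq(np.c_[a,-b],c2["o"]-c1["o"],rcond=None)[0]
    A,B=c1["o"]+a*t[0],c2["o"]+b*t[1]; return (A+B)/2,np.linalg.norm(A-B)
def proj(c,X):
    p=c["Rc"].T@(np.array(X)-c["o"]); s=p[:2]/p[2]; s=s*(1+c["k1"]*(s@s)); K=np.array(c["intrinsics"])
    return np.array([K[0,0]*s[0]+K[0,2],K[1,1]*s[1]+K[1,2]])
E
python3 - <<'E'
from h import *
for n in("top","scene"):
    c=grab(n); save(c,n+"0.png"); print(n,c["o"].round(3),c["Rc"].round(2).tolist(),c["intrinsics"][0][0],c["k1"])
s=r.read_state(); print({k:np.round(v,3) for k,v in s.items()})
E
```

```text
top [0.469 0.333 0.976] [[0.01, -0.99, 0.11], [-1.0, -0.02, -0.02], [0.03, -0.11, -0.99]] 546.6064783806869 -0.11132382171639879
scene [-0.067  0.818  0.536] [[-0.61, -0.4, 0.68], [-0.79, 0.3, -0.53], [0.01, -0.87, -0.5]] 558.9104318201473 -0.14433442104986197
{'time': np.float64(0.1), 'joint_positions': array([-1.143,  0.333, -0.065,  1.461,  0.022,  1.35 , -0.089]), 'joint_vel': array([ 0.001, -0.002, -0.002, -0.003, -0.   , -0.001,  0.001]), 'joint_torque': array([ 2.0000e-03, -6.2454e+01,  2.5000e-02, -3.9072e+01, -6.1000e-02,
        3.7000e-02,  0.0000e+00]), 'ee_pos': array([0.272, 0.562, 0.192]), 'eef_rot': array([ 0.223,  0.975, -0.001, -0.   ]), 'ft_force': array([-0.396,  0.089, -0.463]), 'torque': array([0.011, 0.024, 0.011]), 'grip_force': np.float64(0.0), 'width': np.float64(0.087)}
```

View pics/top0.png

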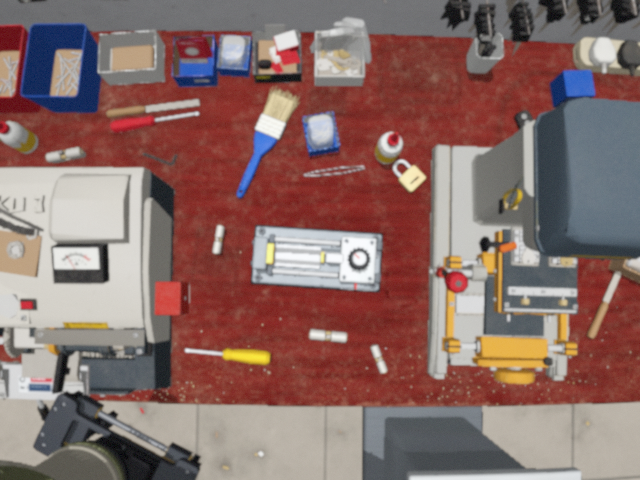

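View pics/scene0.png

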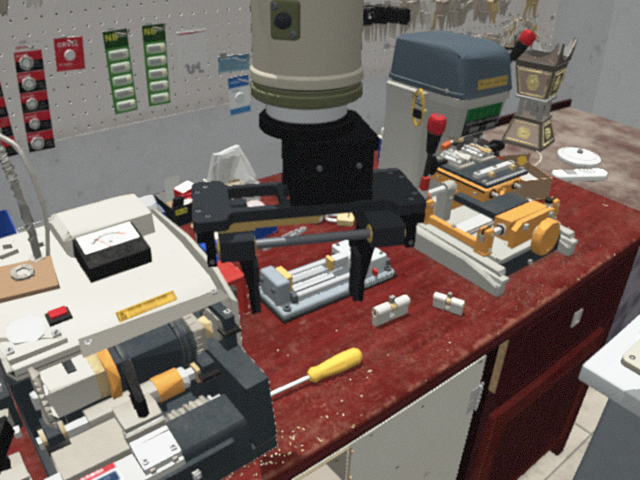

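The top view shows the vice at about (317,259), with the knob at (358,259) on its −y end and the stop on the left. Lock-like parts are at (328,336), (379,359), (219,239) and (65,155). The scene view shows the two front ones at about (391,310) and (449,302), and the larger is the left one.

```bash
cat > m.py <<'E'
from h import *
def blobs(c,roi,smax=90,vmin=90):
    u0,v0,u1,v1=roi; hsv=cv2.cvtColor(c["color"],cv2.COLOR_RGB2HSV)
    m=np.zeros((480,640),np.uint8); m[v0:v1,u0:u1]=((hsv[...,1]<smax)&(hsv[...,2]>vmin))[v0:v1,u0:u1]*255
    m=cv2.morphologyEx(m,cv2.MORPH_CLOSE,np.ones((5,5)))
    cs,_=cv2.findContours(m,cv2.RETR_EXTERNAL,cv2.CHAIN_APPROX_NONE)
    return [k for k in cs if cv2.contourArea(k)>60]
E
python3 - <<'E'
from m import *
c=grab("top")
for roi,z in(((295,318,400,380),.025),((205,220,235,260),.025),((40,140,90,168),.025),((240,215,395,300),.014)):
    for k in blobs(c,roi):
        b=cv2.boxPoints(cv2.minAreaRect(k)); P=np.array([plane(c,*p,z) for p in b])
        print(cv2.minAreaRect(k)[0],P.mean(0).round(4),[round(float(np.linalg.norm(P[i]-P[i-1])),4) for i in(1,2)],P[:,:2].round(3).tolist())
s=grab("scene")
for k in blobs(s,(365,285,475,335)): print("scene",cv2.minAreaRect(k))
v=c["color"][215:300,240:395]
cv2.imwrite("pics/v1.png",cv2.resize(np.vstack([v,c["color"][310:380,240:395]]),None,fx=3.8,fy=3.8,interpolation=cv2.INTER_CUBIC)[:,:,::-1])
E
```

```text
(378.5, 358.5) [0.3593 0.2186 0.025 ] [0.0175, 0.0531] [[0.382, 0.236], [0.387, 0.219], [0.337, 0.202], [0.331, 0.218]]
(327.9029541015625, 335.4382629394531) [0.398  0.3063 0.025 ] [0.02, 0.0664] [[0.391, 0.34], [0.411, 0.338], [0.405, 0.272], [0.385, 0.274]]
(218.0675811767578, 239.09458923339844) [0.5617 0.5006 0.025 ] [0.0533, 0.0171] [[0.537, 0.513], [0.589, 0.506], [0.587, 0.489], [0.534, 0.496]]
(64.5, 156.5) [0.7073 0.7882 0.025 ] [0.0934, 0.039] [[0.727, 0.837], [0.727, 0.743], [0.688, 0.74], [0.688, 0.833]]
(315.9644470214844, 257.9974670410156) [0.5322 0.3287 0.014 ] [0.1054, 0.2327] [[0.486, 0.446], [0.591, 0.442], [0.578, 0.21], [0.473, 0.217]]
scene ((389.8141174316406, 307.68353271484375), (23.234912872314453, 44.723567962646484), 67.16634368896484)
scene ((448.25, 301.25), (33.5201416015625, 19.289892196655273), 18.434947967529297)
```

View pics/v1.png

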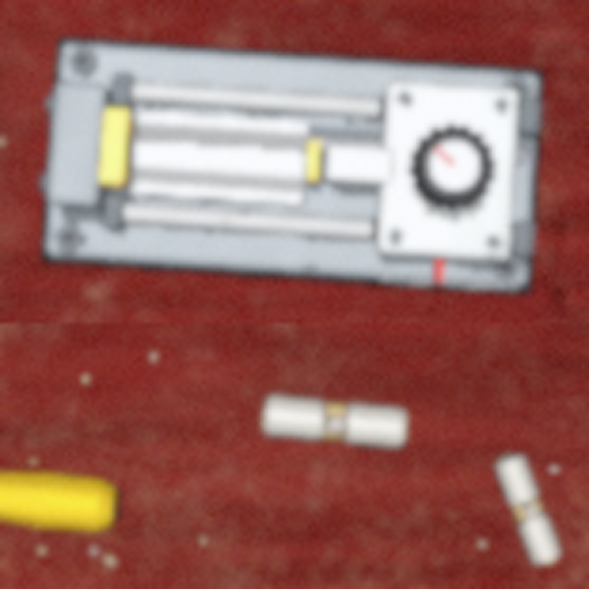

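The lock at (328,336) measures 66×20 mm, so it is the right size; the others measure 53 mm. The vice is yawed by about −3°, with its stop at the +y end. Next I move over the lock for a closer look with the wrist camera.

Request:
drive_tool(series=[[[1.6,-3.6,0.5],-10],[[1.6,-3.6,0.5],-10],[[1.6,-3.6,0.5],-10],[[1.6,-3.6,0.5],-10],[[1.6,-3.6,0.5],-10],[[1.6,-3.6,0.5],-10],[[1.6,-3.6,0],-9.4],[[1.4,-0.4,0],0],[[0,0,0],0],[[0,0,0],0]], hand=0, newtons=25)

```text
time: 1.45
ee_pos: [0.3974, 0.3078, 0.2227]
eef_rot: [0.738, 0.675, -0.0, -0.0]
ft_force: [-0.2, -0.1, 0.0]
width: 0.0868
grip_force: 0.0
```

Run:
```python
from m import *
c=grab("wrist"); save(c,"w1.png"); print(c["o"],c["Rc"].round(2).tolist(),c["intrinsics"][0][0]); print(np.array(c["mount"]).round(3).tolist())
s=r.read_state(); print(s["ee_pos"],s["eef_rot"],s["joint_positions"],s["ft_force"],s["torque"])
print(proj(c,[.398,.306,.03]))
```

```text
[0.40476217 0.38826217 0.41487083] [[1.0, -0.08, -0.03], [-0.09, -0.95, -0.28], [-0.0, 0.29, -0.96]] 353.4225049750997
[[-0.0, -0.958, -0.286, 0.081], [1.0, -0.0, -0.001, 0.0], [0.001, -0.286, 0.958, -0.192], [0.0, 0.0, 0.0, 1.0]]
[0.39741361 0.30773402 0.22268457] [ 7.37683782e-01  6.75146329e-01 -2.60855956e-04 -6.59867886e-05] [-0.93944033  0.04001506  0.19606444  1.74219877 -0.00810483  1.3606728
 -0.83030437] [ 0.12763861 -0.2918507   0.28782781] [-0.12211778  0.06427377 -0.04052393]
[324.26095875 214.82160045]
```

View pics/w1.png

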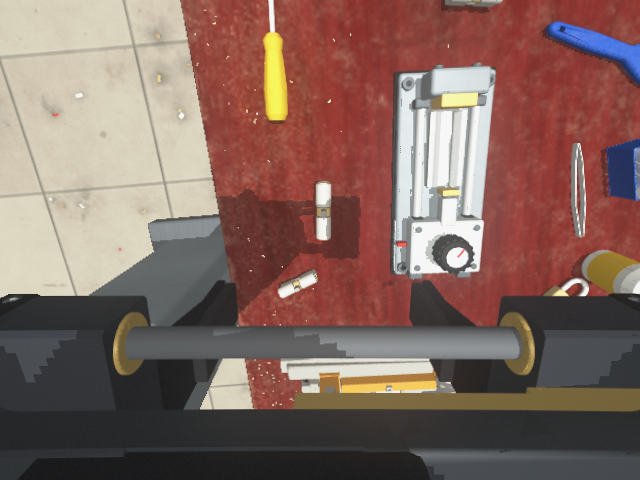

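The wrist view shows the lock at (323,211), stop pad (459,99), jaw pad (451,192), knob (455,253), vice base spanning x 393–495.

```bash
cat > k.py <<'E'
from m import *
def cen(c,roi,lo,hi):
    u0,v0,u1,v1=roi; hsv=cv2.cvtColor(c["color"],cv2.COLOR_RGB2HSV); m=cv2.inRange(hsv,np.array(lo),np.array(hi)); z=np.zeros_like(m); z[v0:v1,u0:u1]=m[v0:v1,u0:u1]
    k=max(cv2.findContours(z,cv2.RETR_EXTERNAL,cv2.CHAIN_APPROX_NONE)[0],key=cv2.contourArea); return cv2.minAreaRect(k),k
Y=((20,90,120),(35,255,255)); D=((0,0,0),(180,255,70))
def rect_on(c,k,z):
    b=cv2.boxPoints(cv2.minAreaRect(k)); P=np.array([plane(c,*p,z) for p in b]); L=[P[1]-P[0],P[2]-P[1]]; l=max(L,key=np.linalg.norm)
    return P.mean(0).round(4),[round(float(np.linalg.norm(q)),4) for q in L],round(float(np.degrees(np.arctan2(l[1],l[0])))%180-90,2)
E
python3 - <<'E'
from k import *
w=grab("wrist"); t=grab("top")
for n,rt,rw,C in(("stop",(255,230,280,275),(430,85,490,112),Y),("jawpad",(315,240,330,275),(435,180,470,204),Y),("knob",(340,240,382,280),(425,225,480,275),D)):
    a,ka=cen(t,rt,*C); b,kb=cen(w,rw,*C); print(n,a,b,tri(t,a[0],w,b[0])); 
    for z in(.048,.07): print(z,rect_on(w,kb,z),rect_on(t,ka,z)[0])
bl=[k for k in blobs(w,(305,170,345,245))]; bt=[k for k in blobs(t,(305,318,350,350))]
k1=max(bl,key=cv2.contourArea);k2=max(bt,key=cv2.contourArea)
print("lock",cv2.minAreaRect(k1),cv2.minAreaRect(k2),tri(t,cv2.minAreaRect(k2)[0],w,cv2.minAreaRect(k1)[0]))
for z in(.025,.03): print(rect_on(w,k1,z),rect_on(t,k2,z))
for k in blobs(w,(385,60,500,285)):
    if cv2.contourArea(k)>3000: print("base",rect_on(w,k,.014))
cv2.imwrite("pics/w1v.png",cv2.resize(w["color"][55:285,300:510],None,fx=2.6,fy=2.6,interpolation=cv2.INTER_CUBIC)[:,:,::-1])
E
```

```text
stop ((270.41033935546875, 253.0758819580078), (6.31145715713501, 20.34614372253418), 4.763641834259033) ((454.97601318359375, 100.90095520019531), (12.829740524291992, 42.006412506103516), 87.70938873291016) (array([0.53811778, 0.4091561 , 0.03409978]), np.float64(0.00299159708939496))
0.048 (array([0.5334, 0.4098, 0.048 ]), [0.0398, 0.0116], 86.7) [0.537  0.4066 0.048 ]
0.07 (array([0.5256, 0.4085, 0.07  ]), [0.0374, 0.0109], 86.7) [0.5354 0.4048 0.07  ]
jawpad ((322.5, 257.5), (1.0, 9.0), 0.0) ((449.0, 191.5), (7.0, 14.0), 90.0) (array([0.53253   , 0.3191108 , 0.03526346]), np.float64(0.0033540062481303818))
0.048 (array([0.5291, 0.3228, 0.048 ]), [0.0144, 0.0073], 84.79) [0.5308 0.3179 0.048 ]
0.07 (array([0.5216, 0.3267, 0.07  ]), [0.0135, 0.0068], 84.79) [0.5294 0.3182 0.07  ]
knob ((354.4000244140625, 266.70001220703125), (3.130495071411133, 0.8944271206855774), 26.56505012512207) ((442.0, 267.0), (0.0, 0.0), 0.0) (array([0.50947532, 0.26416423, 0.10042048]), np.float64(0.009911549691766353))
0.048 (array([0.5225, 0.2398, 0.048 ]), [0.0, 0.0], -90.0) [0.5159 0.2634 0.048 ]
0.07 (array([0.5154, 0.2487, 0.07  ]), [0.0, 0.0], -90.0) [0.5148 0.265  0.07  ]
lock ((323.0, 210.5), (59.0, 16.0), 90.0) ((327.0, 333.5), (31.0, 44.0), 90.0) (array([0.39829841, 0.30695636, 0.0074437 ]), np.float64(0.003586156286112174))
(array([0.3969, 0.3091, 0.025 ]), [0.0175, 0.0672], -4.74) (array([0.4013, 0.3079, 0.025 ]), [0.076, 0.0531], 0.69)
(array([0.397 , 0.3101, 0.03  ]), [0.0173, 0.0663], -4.74) (array([0.4016, 0.308 , 0.03  ]), [0.0756, 0.0528], 0.69)
base (array([0.5277, 0.3301, 0.014 ]), [0.2432, 0.1001], -6.65)
```

View pics/w1v.png

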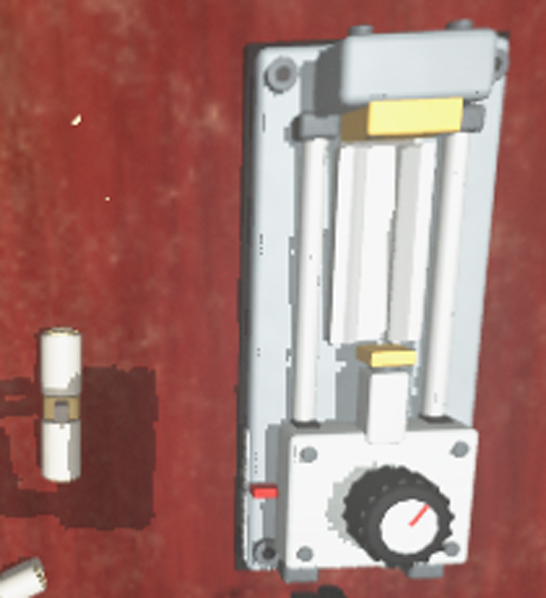

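Run:
```python
from k import *
w=grab("wrist"); t=grab("top"); s=grab("scene")
print("lock tri",tri(t,(327.9,335.4),w,(323,210.5)))
print("lock w-scene top mid (cam pixel guess)",tri(s,(390,302),w,(323,211)))
print("stop edge",tri(t,(273.7,253.7),w,(459.6,106.2)), plane(w,459.6,106.2,.048),plane(t,273.7,253.7,.048))
print("knob cap",tri(t,(358.9,259),w,(456.9,256.9)),plane(w,456.9,256.9,.076),plane(t,358.9,259,.076))
cv2.imwrite("pics/s1.png",cv2.resize(s["color"][230:340,230:480],None,fx=3.2,fy=3.2,interpolation=cv2.INTER_CUBIC)[:,:,::-1])
```

```text
lock tri (array([0.39671267, 0.30582996, 0.00612089]), np.float64(0.00016652937195699922))
lock w-scene top mid (cam pixel guess) (array([0.39725   , 0.31090963, 0.0343875 ]), np.float64(0.00016889377310660248))
stop edge (array([0.53573152, 0.40222476, 0.0543982 ]), np.float64(0.003522573850620887)) [0.53828076 0.40426308 0.048     ] [0.53600883 0.40093722 0.048     ]
knob cap (array([0.52829465, 0.25886962, 0.07449996]), np.float64(0.0023929819486942843)) [0.52857805 0.26029582 0.076     ] [0.52736213 0.25813735 0.076     ]
```

View pics/s1.png

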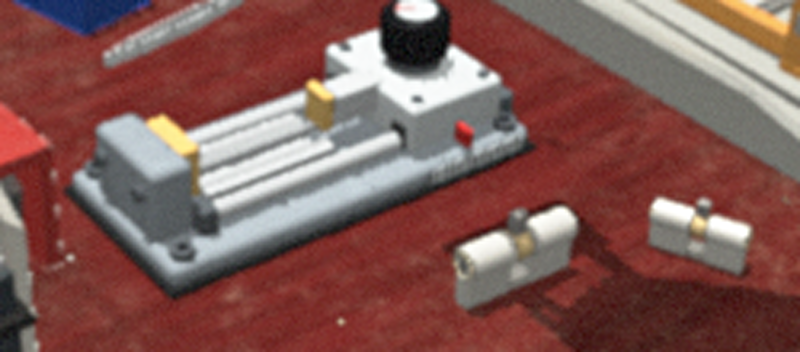

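The knob cap measures z≈0.0745 (76 mm expected) and the stop pad is at about (0.5365, 0.4025). The lock top triangulates to z≈0.034 (33 mm expected). All are consistent, so I descend and grasp.

Request:
drive_tool(series=[[[0,0,-5],0],[[0,0,-5],0],[[0,0,-4],0],[[0,0,-3],0],[[0,0,-2],0],[[0,0,-1.1],0],[[0,0,0],0],[[0,0,0],0],[[0,0,0],0],[[0,0,0],0]])

```text
time: 3.0
ee_pos: [0.3985, 0.3068, 0.0225]
eef_rot: [0.739, 0.674, 0.0, -0.0]
ft_force: [0.3, 0.0, -1.1]
width: 0.087
grip_force: 0.0
```

Request:
drive_tool(series=[[[0,0,0],0],[[0,0,0],0],[[0,0,0],0],[[0,0,0],0],[[0,0,0],0],[[0,0,0],0],[[0,0,0],0],[[0,0,0],0],[[0,0,0],0],[[0,0,0],0]], hand=1, newtons=25)

```text
time: 4.25
ee_pos: [0.3983, 0.3066, 0.022]
eef_rot: [0.739, 0.674, 0.0, 0.0]
ft_force: [0.4, 1.1, -0.9]
width: 0.002
grip_force: 0.0
```

The fingers shut on nothing (2 mm), so I look.

Run:
```python
from k import *
w=grab("wrist"); s=grab("scene"); t=grab("top")
a=cv2.resize(w["color"],(400,300)); b=cv2.resize(s["color"][230:380,300:500],(400,300)); c=cv2.resize(t["color"][290:380,270:390],(400,300))
im=np.vstack([np.hstack([a,b]),np.hstack([c,c*0])]); cv2.imwrite("pics/g1.png",im[:,:,::-1])
```

```text
(no output)
```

View pics/g1.png

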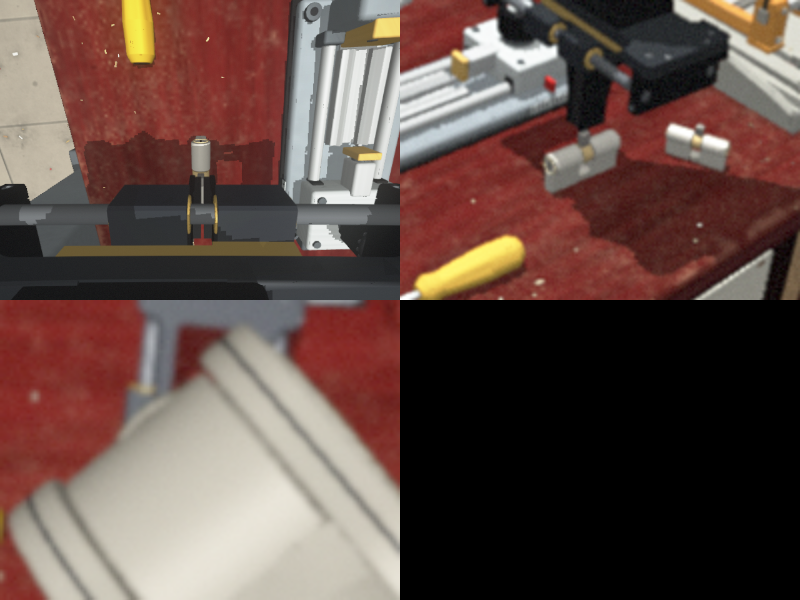

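Run:
```python
from k import *
w=grab("wrist"); s=grab("scene"); st=r.read_state()
print(st["ee_pos"],w["o"],st["width"],st["grip_force"],r.finger_overhang)
for n,P in dict(tcp=st["ee_pos"],tip=np.array(st["ee_pos"])-[0,0,.008],endtop=[.401,.339,.033],cam=[.3975,.308,.043],end2=[.394,.277,.033]).items(): print(n,proj(w,P).round(),proj(s,P).round())
P1=w["color"][200:330,240:400]; P2=s["color"][250:350,330:460]
cv2.imwrite("pics/g2.png",np.hstack([cv2.resize(P1,(400,325)),cv2.resize(P2,(400,325))])[:,:,::-1])
```

```text
[0.39831452 0.30658292 0.02197603] [0.40572472 0.38701817 0.21419416] 0.00043740402921381807 0.0 0.008
tcp [324. 281.] [391. 307.]
tip [324. 276.] [390. 311.]
endtop [323. 232.] [374. 308.]
cam [322. 294.] [392. 297.]
end2 [321. 336.] [407. 296.]
```

View pics/g2.png

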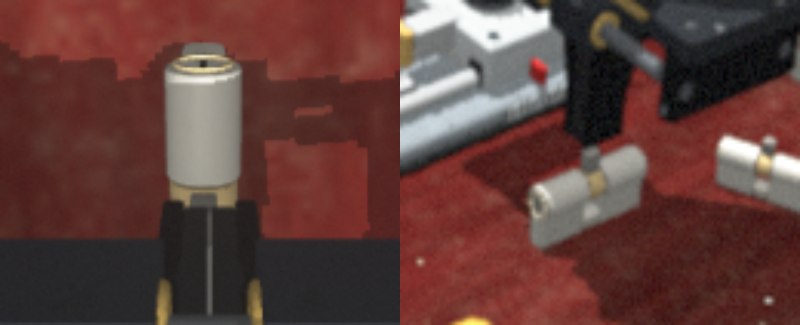

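Run:
```python
from k import *
w=grab("wrist"); s=grab("scene")
print("fingertip",tri(s,(393,293),w,(324,281)))
print("cam top",tri(s,(330+190*.325,250+150/3.25),w,(321.5,279)))
print("end face ctr top",tri(s,(330+140*.325,250+185/3.25),w,(321.5,222)))
```

```text
fingertip (array([0.39696458, 0.31354985, 0.05024788]), np.float64(0.010442621857166526))
cam top (array([0.39638078, 0.31423935, 0.04569226]), np.float64(0.007506306274214506))
end face ctr top (array([0.39908597, 0.34333215, 0.03819808]), np.float64(0.006113439303563969))
```

The pictures disagree with the stated tool length. Both the scene view and the finger spread in the wrist view put the fingertips about 33 mm higher than the reported pose implies, at z≈0.047 just above the cam. The lock is undisturbed. I open the gripper, lower it part-way while watching the force, and measure the fingertips directly.

Request:
drive_tool(series=[[[0,0,0],0],[[0,0,0],0],[[0,0,0],0],[[0,0,0],0],[[0,0,0],0],[[0,0,0],0],[[0,0,0],0],[[0,0,-0.3],0],[[0,0,-0.3],0],[[0,0,0],0]], hand=0)

```text
time: 5.85
ee_pos: [0.3981, 0.3064, 0.0156]
eef_rot: [0.739, 0.674, -0.0, 0.0]
ft_force: [-0.1, 0.3, 0.2]
width: 0.0857
grip_force: 0.0
```

Run:
```python
from k import *
w=grab("wrist"); s=grab("scene"); st=r.read_state()
print(st["ee_pos"],st["width"],st["ft_force"])
P1=w["color"][200:350,170:480]; P2=s["color"][210:350,300:480]
cv2.imwrite("pics/g3.png",np.vstack([cv2.resize(P1,(620,300)),cv2.resize(P2,(620,300))[:300]])[:,:,::-1])
```

```text
[0.39828308 0.30655021 0.01590605] 0.08670864945568 [-0.04418063 -0.41625557 -0.39292779]
```

View pics/g3.png

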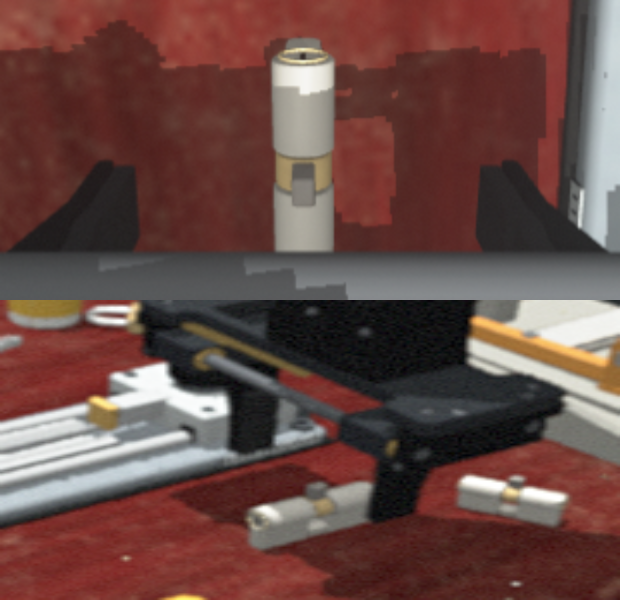

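Both fingertip front edges, at wrist pixels (238,281) and (409,281), are 171 px apart. That gives a depth of 0.179 m, which is tool z = −26 mm rather than +8 mm; the recovered pad half-width of 9.9 mm checks (9.5 mm expected). So real tip height = TCP z + 0.0265. The cam is at y≈0.306, centred on the TCP. I descend to TCP z ≈ −0.012 in force-checked stages.

Request:
drive_tool(series=[[[0,0,-0.5],0],[[0,0,-0.5],0],[[0,0,-0.5],0],[[0,0,-0.3],0],[[0,0,0],0],[[0,0,0],0],[[0,0,0],0],[[0,0,0],0],[[0,0,0],0],[[0,0,0],0]])

```text
time: 7.2
ee_pos: [0.3983, 0.3066, -0.002]
eef_rot: [0.739, 0.674, 0.0, 0.0]
ft_force: [0.3, 0.9, -0.3]
width: 0.0872
grip_force: 0.0
```

Run:
```python
from k import *
w=grab("wrist"); s=r.read_state(); print(s["ee_pos"],s["ft_force"],s["torque"])
# inner edges of dark fingers per row
g=cv2.cvtColor(w["color"],cv2.COLOR_RGB2HSV)[...,2]; R=w["color"][...,0].astype(int)
for v in(290,300,310,316): 
    row=R[v,200:460]; print(v,[200+i for i in np.where(np.abs(np.diff((row<45).astype(int))))[0]])
```

```text
[ 0.39826173  0.30662403 -0.00202968] [ 0.4212117  -0.04597949 -0.22130019] [-0.04607216  0.04622855  0.01413457]
290 [np.int64(210), np.int64(225), np.int64(226), np.int64(235), np.int64(413), np.int64(414), np.int64(425), np.int64(436)]
300 [np.int64(202), np.int64(222), np.int64(223), np.int64(235), np.int64(414), np.int64(416), np.int64(431), np.int64(432), np.int64(433), np.int64(443)]
310 [np.int64(236), np.int64(414), np.int64(415), np.int64(417), np.int64(418), np.int64(441), np.int64(449), np.int64(450), np.int64(455)]
316 [np.int64(211), np.int64(212), np.int64(236), np.int64(413), np.int64(414), np.int64(417), np.int64(418), np.int64(419), np.int64(420), np.int64(430), np.int64(431), np.int64(445)]
```

There is no contact, although the stated tip would now be 10 mm below the desk. That confirms the fingers are shorter than stated, so I go the last 10 mm and then grip.

Request:
drive_tool(series=[[[0,0,-0.3],0],[[0,0,-0.3],0],[[0,0,-0.3],0],[[0,0,-0.1],0],[[0,0,0],0],[[0,0,0],0],[[0,0,0],0],[[0,0,0],0],[[0,0,0],0],[[0,0,0],0]])

```text
time: 8.5
ee_pos: [0.3983, 0.3066, -0.012]
eef_rot: [0.739, 0.674, 0.0, 0.0]
ft_force: [-0.6, 0.2, -1.0]
width: 0.0872
grip_force: 0.0
```

Request:
drive_tool(series=[[[0,0,0],0],[[0,0,0],0],[[0,0,0],0],[[0,0,0],0],[[0,0,0],0],[[0,0,0],0],[[0,0,0],0],[[0,0,0],0],[[0,0,0],0],[[0,0,0],0]], hand=1, newtons=25)

```text
time: 9.75
ee_pos: [0.3982, 0.3066, -0.012]
eef_rot: [0.739, 0.674, -0.0, -0.0]
ft_force: [-0.5, -0.4, 0.8]
width: 0.0157
grip_force: 25.0
```

The lock is gripped at 15.7 mm with 25 N. I lift it and carry it over the vice at safe height, turning to the vice yaw.

Request:
drive_tool(series=[[[0,0,1],0],[[0,0,3],0],[[0,0,3.5],0],[[0,0,3.5],0],[[3,0.6,0],1],[[4,0.6,0],1],[[4,0.6,0],0],[[2.6,0.2,0],0],[[0,0,0],0],[[0,0,0],0]])

```text
time: 11.0
ee_pos: [0.5335, 0.3266, 0.0981]
eef_rot: [0.727, 0.687, -0.0, -0.0]
ft_force: [-0.4, -0.1, -1.3]
width: 0.0154
grip_force: 25.0
```

Run:
```python
from k import *
w=grab("wrist"); save(w,"w2.png"); s=r.read_state(); print(s["ee_pos"],s["eef_rot"],s["ft_force"],s["width"])
c=w["color"].copy()
for y in(.327,.367,.402): print(proj(w,[.534,y,.016]).round(),proj(w,[.534,y,.048]).round())
cv2.imwrite("pics/w2b.png",c[:,:,::-1])
```

```text
[0.53333076 0.32680949 0.09814212] [ 7.26533555e-01  6.87130934e-01 -1.38610731e-04 -2.31142167e-04] [ 0.20938729 -0.15681611 -1.04868988] 0.01591627270701437
[324. 241.] [324. 254.]
[321. 192.] [321. 199.]
[318. 145.] [318. 146.]
```

View pics/w2b.png

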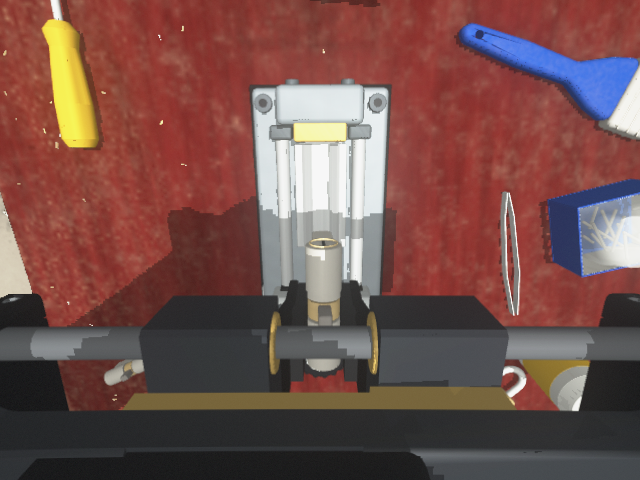

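The view shows the stop pad at (320,131) with its front edge at row 142, and the slot running down columns ~305–335. The lock hangs upright in the grip at column 323, with its end face at row 244. From here on I take numbers only.

Run:
```python
from k import *
w=grab("wrist"); c=w["color"]; hsv=cv2.cvtColor(c,cv2.COLOR_RGB2HSV); red=((hsv[...,1]>110)&((hsv[...,0]<15)|(hsv[...,0]>165)))
g=cv2.GaussianBlur(cv2.cvtColor(c,cv2.COLOR_RGB2GRAY),(1,3),0)
C=[]
for v in range(155,205,6):
    L=320-np.argmax(red[v,320::-1]) ; R=320+np.argmax(red[v,320:]); a,b=plane(w,L+.5,v,.010),plane(w,R-.5,v,.010); C.append([*((a+b)/2)[:2],np.linalg.norm(b-a)])
C=np.array(C); print("base mid/width",C.round(4).tolist()); p=np.polyfit(C[:,1],C[:,0],1); print("yaw",np.degrees(-np.arctan(p[0])),"x at .367",np.polyval(p,.367))
a,k=cen(w,(285,115,355,150),*Y); print("pad",a,rect_on(w,k,.048)); q=k[:,0,:]
fr=[q[q[:,0]==u,1].max() for u in range(298,344,6)]; print("front rows",fr,plane(w,320,np.median(fr)+.5,.048),plane(w,320,np.median(fr)+.5,.027))
for v in(165,185,205): print(v,g[v,290:352].tolist())
# lock end
for v in(236,238,240,246,255,265): 
    print(v,c[v,296:350,0].tolist())
print("col323",g[228:262,323].tolist())
```

```text
base mid/width [[0.5352, 0.3945, 0.1039], [0.535, 0.39, 0.1044], [0.5347, 0.3854, 0.1033], [0.5344, 0.3808, 0.1038], [0.5342, 0.3762, 0.1044], [0.5343, 0.3715, 0.1041], [0.5336, 0.3668, 0.1038], [0.5329, 0.3621, 0.1051], [0.5331, 0.3573, 0.1048]]
yaw -3.4999608523940453 x at .367 0.533591078018522
pad ((320.0, 132.0), (18.0, 52.0), 90.0) (array([0.5358, 0.4108, 0.048 ]), [0.0337, 0.0112], 86.78)
front rows [np.int32(141), np.int32(141), np.int32(141), np.int32(141), np.int32(141), np.int32(141), np.int32(141), np.int32(141)] [0.53545851 0.40488535 0.048     ] [0.53523056 0.40466517 0.027     ]
165 [203, 229, 229, 229, 224, 201, 246, 247, 247, 247, 247, 247, 240, 220, 221, 227, 227, 227, 226, 227, 225, 231, 246, 247, 247, 247, 247, 247, 247, 247, 247, 247, 247, 247, 247, 247, 247, 247, 247, 211, 219, 217, 219, 219, 219, 220, 220, 227, 228, 236, 247, 247, 247, 247, 247, 247, 237, 235, 231, 161, 161, 160]
185 [180, 226, 226, 224, 213, 218, 239, 247, 247, 247, 247, 247, 247, 220, 221, 225, 227, 227, 227, 228, 225, 227, 240, 247, 247, 247, 247, 247, 247, 247, 247, 247, 247, 247, 247, 247,
[... 1569 characters left out ...]
, 144, 145, 144, 145, 142, 140, 153, 167, 176, 192, 227, 232, 235, 238, 240, 241, 242, 243, 244, 245, 246, 246, 246, 246, 246, 246, 188, 186, 184, 181, 181, 179, 177, 174, 172, 168, 166, 162, 159, 152, 145, 138, 142, 155, 207, 221, 220, 220, 214, 143]
265 [139, 139, 140, 143, 140, 139, 140, 139, 139, 134, 148, 156, 162, 166, 171, 172, 177, 178, 179, 182, 183, 185, 188, 189, 191, 192, 194, 190, 188, 187, 186, 184, 184, 182, 181, 178, 175, 174, 171, 168, 165, 159, 155, 150, 144, 135, 142, 158, 221, 219, 213, 144, 144, 141]
col323 [188, 186, 174, 154, 141, 139, 139, 139, 139, 165, 215, 214, 149, 89, 67, 66, 68, 115, 200, 219, 184, 189, 226, 245, 246, 246, 246, 239, 218, 197, 189, 189, 190, 189]
```

Run:
```python
from k import *
w=grab("wrist"); s=r.read_state(); e=np.array(s["ee_pos"]); X=Ro.from_quat(s["eef_rot"]).as_matrix()[:,0]; print(e,X)
zb=e[2]+.012
print("lock end top edge world",plane(w,323,249.5,zb+.033),"rel",plane(w,323,249.5,zb+.033)-e, X)
for z,v in((zb+.0245,255),(zb+.0245,265)):
    p=plane(w,323.7,v,z); d=p-e; print("lock axis offset across",d[0]-d[1]*X[0]/X[1])
for z in(.016,.03): print("slot",plane(w,321.2,185,z),plane(w,319.7,185,z))
```

```text
[0.53344654 0.32690522 0.09829861] [5.54612243e-02 9.98460767e-01 3.86484106e-04]
lock end top edge world [0.53507308 0.36068953 0.14329861] rel [0.00162654 0.0337843  0.045     ] [5.54612243e-02 9.98460767e-01 3.86484106e-04]
lock axis offset across 5.4839929523638285e-05
lock axis offset across 5.393885161693204e-05
slot [0.53409418 0.3724728  0.016     ] [0.53293737 0.37253738 0.016     ]
slot [0.53429328 0.37425994 0.03      ] [0.53319547 0.37432122 0.03      ]
```

The wrist camera agrees with the grip axis to 0.05 mm. The lock centre sits +2.8 mm along y from the TCP. The slot centre is x≈0.5335 and the stop face y≈0.4045, so the TCP goes to (0.5335, 0.366), then down.

Request:
drive_tool(series=[[[0,2,0],-0.2],[[0,1.95,0],0],[[0,0,-2.5],0],[[0,0,-2.5],0],[[0,0,-1.5],0],[[0,0,-1],0],[[0,0,-0.3],0],[[0,0,0],0],[[0,0,0],0],[[0,0,0],0]])

```text
time: 12.4
ee_pos: [0.5346, 0.3663, 0.0205]
eef_rot: [0.728, 0.686, 0.0, 0.0]
ft_force: [0.5, -0.9, -2.0]
width: 0.0152
grip_force: 25.0
```

Run:
```python
from k import *
s=r.read_state(); print(s["ee_pos"],2*np.degrees(np.arctan2(s["eef_rot"][1],s["eef_rot"][0]))-90,s["ft_force"],s["joint_positions"])
```

```text
[0.53458256 0.36627336 0.02053644] -3.4338974110517313 [ 0.53987364 -0.87736461 -1.96425891] [-0.84013798  0.52478465  0.22347138  1.58886058 -0.12904397  1.04149281
 -0.64054191]
```

Request:
drive_tool(series=[[[-0.1,0,0],0],[[0,0,-0.3],0],[[0,0,-0.3],0],[[0,0,-0.2],0],[[0,0,-0.2],0],[[0,0,-0.2],0],[[0,0,-0.2],0],[[0,0,-0.15],0],[[0,0,0],0],[[0,0,0],0]])

```text
time: 13.65
ee_pos: [0.5334, 0.3661, 0.0045]
eef_rot: [0.728, 0.686, 0.0, 0.0]
ft_force: [0.6, -0.7, -2.7]
width: 0.0153
grip_force: 25.0
```

Request:
drive_tool(series=[[[0,0,-0.05],0],[[0,0,-0.05],0],[[0,0,0],0],[[0,0,0],0],[[0,0,0],0],[[0,0,0],0],[[0,0,0],0],[[0,0,0],0],[[0,0,0],0],[[0,0,0],0]])

```text
time: 14.9
ee_pos: [0.5335, 0.3661, 0.0039]
eef_rot: [0.728, 0.686, 0.0, 0.0]
ft_force: [-1.8, -1.9, 5.0]
width: 0.0155
grip_force: 25.0
```

The lock is on the floor: the force went from −2.7 to +5 N at TCP z 0.0039, against 0.004 predicted. I open slightly to release it.

Request:
drive_tool(series=[[[0,0,0],0],[[0,0,0],0],[[0,0,0],0],[[0,0,0],0],[[0,0,0.3],0],[[0,0,0.5],0],[[0,0,1],0],[[0,0,3],0],[[0,0,4],0],[[0,0,0],0]], hand=0.74)

```text
time: 16.15
ee_pos: [0.5354, 0.3674, 0.096]
eef_rot: [0.728, 0.686, 0.003, 0.0]
ft_force: [0.1, -0.8, -0.1]
width: 0.0228
grip_force: 0.0
```

Run:
```python
from k import *
w=grab("wrist"); s=r.read_state(); print(s["ee_pos"],s["ft_force"],s["torque"],s["width"])
t=grab("top"); sc=grab("scene")
# lock: predicted location vs image in wrist
for P in([.5335,.369,.059],[.5355,.400,.049],[.5315,.338,.049]): print(proj(w,P).round(),proj(sc,P).round(),proj(t,P).round())
g=cv2.cvtColor(w["color"],cv2.COLOR_RGB2GRAY)
u=int(proj(w,[.5355,.4,.049])[0]); v=int(proj(w,[.5355,.4,.049])[1])
print(u,v); print("down col",g[v-25:v+30,u].tolist()); print("row",g[v+10,u-30:u+30].tolist())
a,k=cen(w,(u-60,max(v-60,0),u+60,v+5),*Y); print(a)
```

```text
[0.53429973 0.36678183 0.09374173] [ 0.47307037  0.14363238 -0.63525075] [-0.110365    0.10566796  0.00649582] 0.022284631154537972
[320. 258.] [305. 262.] [292. 255.]
[320. 211.] [288. 273.] [274. 254.]
[320. 294.] [321. 261.] [311. 257.]
320 210
down col [220, 208, 195, 225, 239, 240, 240, 240, 240, 240, 239, 239, 239, 239, 238, 238, 238, 238, 236, 228, 176, 245, 193, 107, 216, 211, 192, 247, 247, 247, 247, 247, 247, 247, 225, 202, 201, 201, 201, 201, 200, 200, 200, 201, 199, 200, 200, 200, 200, 200, 200, 199, 200, 199, 198]
row [150, 158, 160, 160, 160, 169, 216, 226, 226, 225, 225, 226, 218, 186, 178, 168, 164, 165, 183, 205, 176, 183, 186, 190, 192, 196, 200, 204, 207, 204, 202, 199, 195, 192, 189, 185, 182, 177, 171, 164, 156, 153, 171, 173, 171, 171, 169, 167, 175, 204, 200, 196, 194, 193, 187, 156, 161, 161, 162, 160]
((319.5, 196.5), (15.0, 49.0), 90.0)
```

The lock is standing at the predicted place in the slot (end edge at row 212, 211 predicted). Next I move over the knob to measure it.

Request:
drive_tool(series=[[[0,-2,2],0],[[0,-4,2],0],[[-0.2,-4,0],0],[[-0.3,-3,0],0],[[0,0,0],0],[[0,0,0],0],[[0,0,0],0],[[0,0,0],0],[[0,0,0],0],[[0,0,0],0]], hand=0.4)

```text
time: 17.55
ee_pos: [0.5283, 0.2362, 0.1314]
eef_rot: [0.728, 0.686, 0.0, 0.0]
ft_force: [-0.2, 0.3, 0.7]
width: 0.052
grip_force: 0.0
```

Run:
```python
from k import *
w=grab("wrist"); save(w,"w3.png"); s=r.read_state(); print(s["ee_pos"],s["ft_force"],s["torque"],s["width"],s["joint_positions"])
P=[.528,.259,.076]; q=proj(w,P); print(q)
u,v=q.round().astype(int); g=cv2.cvtColor(w["color"],cv2.COLOR_RGB2GRAY)
roi=g[v-50:v+50,u-50:u+50]; m=(roi<95).astype(np.uint8)*255
n,lab,st,ce=cv2.connectedComponentsWithStats(m)
for i in range(1,n):
    if st[i,4]>80: print(st[i],ce[i]+[u-50,v-50])
c=cv2.HoughCircles(cv2.medianBlur(g,3)[v-60:v+60,u-60:u+60],cv2.HOUGH_GRADIENT,1.2,30,param1=100,param2=18,minRadius=8,maxRadius=32); print(c+[u-60,v-60,0] if c is not None else c)
print("row",g[v,u-40:u+40].tolist()); print("col",g[v-40:v+40,u].tolist())
```

```text
[0.52828296 0.2361476  0.1314505 ] [1.58106839 0.05723728 0.64079103] [-0.07430257  0.02997179  0.02894979] 0.05211803246657565 [-0.74338547  0.27283378  0.28951969  1.68409327 -0.08265838  1.19663501
 -0.49350695]
[321.08601047 221.71110446]
[ 25  18  51  54 873] [321.3207331  218.69415808]
[   0   74  100   26 2195] [320.49931663 260.39088838]
[[[320.40000153 221.40000153  23.36000061]
  [348.         193.80000114  28.6400013 ]
  [354.         231.          21.79999924]
  [285.60000038 234.6000061   19.27999878]
  [286.80000114 197.40000153  19.27999878]
  [338.40000153 263.40000153  16.63999939]]]
row [186, 185, 187, 185, 184, 186, 187, 187, 186, 187, 187, 187, 187, 186, 170, 77, 80, 76, 76, 84, 94, 93, 93, 82, 82, 126, 232, 221, 221, 223, 224, 224, 223, 223, 221, 222, 222, 222, 223, 224, 225, 223, 198, 195, 194, 191, 193, 196, 196, 199, 197, 197, 197, 195, 186, 119, 80, 79, 80, 80, 80, 77, 76, 75, 80, 117, 191, 190, 189, 189, 190, 189, 188, 189, 190, 188, 189, 190, 189, 188]
col [247, 247, 247, 247, 247, 247, 247, 247, 247, 171, 87, 87, 87, 88, 90, 92, 100, 113, 114, 112, 112, 110, 112, 243, 247, 247, 247, 247, 247, 247, 247, 247, 247, 247, 246, 228, 166, 244, 247, 247, 225, 197, 197, 197, 195, 193, 191, 187, 189, 193, 246, 247, 184, 82, 72, 70, 71, 70, 67, 98, 237, 244, 235, 178, 137, 125, 95, 73, 79, 82, 80, 78, 77, 74, 73, 73, 72, 73, 73, 73]
```

The knob cap centre is at (321,219.4), giving a knob axis of about (0.528, 0.261). I pre-turn +60° above it, then go down.

Run:
```python
from k import *
w=grab("wrist"); print(plane(w,321.2,219.4,.076),plane(w,320.9,219.4,.063))
```

```text
[0.5281728  0.26059536 0.076     ] [0.5276805  0.25765972 0.063     ]
```

Request:
drive_tool(series=[[[0,0.5,0],10],[[0,0.5,0],10],[[0,0.5,0],10],[[0,0.5,0],10],[[0,0.5,0],10],[[0,0,0],10],[[0,0,0],0],[[0,0,-1],0],[[0,0,-2],0],[[0,0,0],0]], newtons=50)

```text
time: 18.9
ee_pos: [0.5271, 0.2604, 0.0995]
eef_rot: [0.289, 0.957, -0.001, -0.001]
ft_force: [-0.4, -0.4, -0.4]
width: 0.0521
grip_force: 0.0
```

Request:
drive_tool(series=[[[0.1,0,-2],0],[[0,0,-2],0],[[0,0,-1.2],0],[[0,0,-0.7],0],[[0,0,-0.5],0],[[0,0,-0.4],0],[[0,0,-0.4],0],[[0,0,0],0],[[0,0,0],0],[[0,0,0],0]])

```text
time: 20.15
ee_pos: [0.5294, 0.2612, 0.0297]
eef_rot: [0.288, 0.958, 0.0, 0.0]
ft_force: [-0.4, -1.7, -0.2]
width: 0.0525
grip_force: 0.0
```

Request:
drive_tool(series=[[[-0.1,0,-0.25],0],[[0,0,0],0],[[0,0,0],0],[[0,0,0],0],[[0,0,0],0],[[0,0,0],0],[[0,0,0],0],[[0,0,0],0],[[0,0,0],0],[[0,0,0],0]], hand=1, newtons=50)

```text
time: 21.4
ee_pos: [0.5269, 0.2593, 0.0265]
eef_rot: [0.288, 0.958, -0.002, -0.001]
ft_force: [-6.4, -6.2, 5.8]
width: 0.037
grip_force: 50.0
```

```bash
cat > st.py <<'E'
from k import *
s=r.read_state(); q=s["eef_rot"]; print("pos",s["ee_pos"].round(4),"yaw",round(2*np.degrees(np.arctan2(q[1],q[0]))-90,2),"F",s["ft_force"].round(2),"T",s["torque"].round(3),"w",round(s["width"],4),"j7",s["joint_positions"][6],"t",s["time"])
E
python3 st.py
```

```text
pos [0.5269 0.2593 0.0265] yaw 56.53 F [-6.39 -6.24  5.79] T [-1.415  1.396 -0.03 ] w 0.037 j7 0.4970582409572849 t 21.4
```

The gripper has self-centred on the knob at (0.527, 0.2593). I relieve the command and turn the first 72° clockwise, following the knob 1.4 mm per 8°.

Request:
drive_tool(series=[[[-0.13,-0.15,0.1],0],[[0.01,0.14,0],-8],[[0.01,0.14,0],-8],[[0.01,0.14,0],-8],[[0.01,0.14,0],-8],[[0.01,0.14,0],-8],[[0.01,0.14,0],-8],[[0.01,0.14,0],-8],[[0,0,0],0],[[0,0,0],0]])

```text
time: 22.65
ee_pos: [0.5284, 0.2696, 0.0267]
eef_rot: [0.704, 0.711, 0.001, 0.001]
ft_force: [9.0, 3.2, -17.6]
width: 0.0374
grip_force: 50.0
```

```bash
python3 st.py
```

```text
pos [0.5284 0.2696 0.0267] yaw 0.58 F [  9.04   3.18 -17.61] T [ 0.729 -1.941 -0.053] w 0.0374 j7 -0.43034026038339634 t 22.65
```

Request:
drive_tool(series=[[[-0.05,0,-0.07],0],[[0,0.07,0],-4],[[0,0.07,0],-4],[[0.01,0.07,0],-4],[[0,0.07,0],-4],[[0.01,0.07,0],-4],[[0,0.07,0],-4],[[0.01,0.07,0],-4],[[0,0.035,0],-2],[[0,0.035,0],-2]])

```text
time: 23.9
ee_pos: [0.5294, 0.2749, 0.0267]
eef_rot: [0.872, 0.489, 0.002, 0.001]
ft_force: [11.8, 2.0, -15.8]
width: 0.037
grip_force: 50.0
```

```bash
python3 st.py
```

```text
pos [0.5294 0.2749 0.0267] yaw -31.49 F [ 11.78   1.96 -15.84] T [ 0.46  -2.491  0.371] w 0.037 j7 -0.9568506111179921 t 23.9
```

Request:
drive_tool(series=[[[0.05,0,-0.06],0],[[0,0.01,0],-0.6],[[0,0.01,0],-0.6],[[0,0.01,0],-0.6],[[0,0.01,0],-0.6],[[0,0.01,0],-0.6],[[0,0.01,0],-0.6],[[0,0.01,0],-0.6],[[0,0.01,0],-0.6],[[0,0.01,0],-0.6]])

```text
time: 25.15
ee_pos: [0.5296, 0.2758, 0.0266]
eef_rot: [0.894, 0.447, 0.002, 0.001]
ft_force: [8.7, 0.4, -7.8]
width: 0.037
grip_force: 50.0
```

```bash
python3 st.py
```

```text
pos [0.5296 0.2758 0.0266] yaw -36.84 F [ 8.7   0.39 -7.76] T [ 0.092 -1.597  0.31 ] w 0.037 j7 -1.0434283169040144 t 25.15
```

Moving torque is 0.31 N·m, which is drag only, so there is no contact yet. I continue in small steps.

Request:
drive_tool(series=[[[0.03,0.01,-0.03],-0.6],[[0,0.01,0],-0.6],[[0,0.01,0],-0.6],[[0,0.01,0],-0.6],[[0,0.01,0],-0.6],[[0,0.01,0],-0.6],[[0,0.01,0],-0.6],[[0,0.01,0],-0.6],[[0,0.01,0],-0.6],[[0,0.01,0],-0.6]])

```text
time: 26.4
ee_pos: [0.5298, 0.2768, 0.0266]
eef_rot: [0.917, 0.4, 0.001, 0.001]
ft_force: [6.3, -0.5, -6.0]
width: 0.0372
grip_force: 50.0
```

```bash
python3 st.py
```

```text
pos [0.5298 0.2768 0.0266] yaw -42.84 F [ 6.35 -0.49 -6.03] T [-0.045 -1.161  0.33 ] w 0.0372 j7 -1.1407412942132498 t 26.4
```

Request:
drive_tool(series=[[[0.01,0.01,0],-0.5],[[0,0.01,0],-0.5],[[0,0.01,0],-0.5],[[0,0.01,0],-0.5],[[0,0.01,0],-0.5],[[0,0.01,0],-0.5],[[0,0.01,0],-0.5],[[0,0.01,0],-0.5],[[0,0.01,0],-0.5],[[0,0.01,0],-0.5]])

```text
time: 27.65
ee_pos: [0.5299, 0.2775, 0.0266]
eef_rot: [0.933, 0.36, 0.001, 0.001]
ft_force: [6.2, -0.4, -4.4]
width: 0.0371
grip_force: 50.0
```

```bash
python3 st.py
```

```text
pos [0.5299 0.2775 0.0266] yaw -47.85 F [ 6.23 -0.37 -4.45] T [-0.146 -1.171  0.286] w 0.0371 j7 -1.2221126056892169 t 27.65
```

Request:
drive_tool(series=[[[0.02,0.01,0],-0.4],[[0,0.01,0],-0.4],[[0,0,0],-0.4],[[0,0.01,0],-0.4],[[0,0.01,0],-0.4],[[0,0.01,0],-0.4],[[0,0,0],-0.4],[[0,0.01,0],-0.4],[[0,0.01,0],-0.4],[[0,0,0],-0.4]])

```text
time: 28.9
ee_pos: [0.53, 0.2781, 0.0266]
eef_rot: [0.945, 0.327, 0.001, 0.001]
ft_force: [5.4, -1.7, -3.8]
width: 0.0368
grip_force: 50.0
```

```bash
python3 st.py
```

```text
pos [0.53   0.2781 0.0266] yaw -51.84 F [ 5.42 -1.73 -3.79] T [-0.228 -1.071  0.501] w 0.0368 j7 -1.286692212279941 t 28.9
```

Torque rose to 0.50 N·m, so the jaw is in contact at roughly 20 N. I average some readings at a standstill to judge the noise.

Run:
```python
from k import *
for i in range(10):
    vision.camera("wrist"); s=r.read_state(); q=s["eef_rot"]; print(round(s["torque"][2],3),round(2*np.degrees(np.arctan2(q[1],q[0]))-90,3),round(s["ee_pos"][1],5),s["joint_torque"][6].round(3))
```

```text
0.462 -51.852 0.27813 -0.399
0.416 -51.836 0.27809 -0.53
0.454 -51.826 0.27812 -0.47
0.457 -51.83 0.27806 -0.445
0.421 -51.823 0.27811 -0.44
0.461 -51.827 0.27809 -0.438
0.51 -51.822 0.27813 -0.439
0.442 -51.824 0.27814 -0.439
0.48 -51.826 0.27813 -0.439
0.461 -51.823 0.27811 -0.439
```

Steady torque is ≈0.46 (about 0.47 moving) against ≈0.31 free drag, so clamping is about 15–16 N. I release and retreat upward.

Request:
drive_tool(series=[[[0,0,0],0],[[0,0,0],0],[[0,0,0],0],[[0,0,0],0],[[0,0,0],0],[[0,0,0.5],0],[[0,0,1.5],0],[[0,0,3],0],[[0,0,4],0],[[0,0,3],0]], hand=0.4)

```text
time: 30.65
ee_pos: [0.5292, 0.2787, 0.1493]
eef_rot: [0.945, 0.327, 0.001, -0.0]
ft_force: [-0.5, -0.5, -0.6]
width: 0.0525
grip_force: 0.0
```

Request:
drive_tool(series=[[[0,-1,0],8],[[0,-1,0],10],[[0,-1,0],10],[[0,-1,0],10],[[0,0,0],10],[[0,0,0],0],[[0,0,0],0],[[0,0,0],0],[[0,0,0],0],[[0,0,0],0]])

```text
time: 31.9
ee_pos: [0.5286, 0.2386, 0.1463]
eef_rot: [0.731, 0.683, -0.0, 0.0]
ft_force: [0.3, -0.5, 1.0]
width: 0.0519
grip_force: 0.0
```

```bash
python3 st.py
python3 - <<'E'
from k import *
w=grab("wrist"); g=cv2.cvtColor(w["color"],cv2.COLOR_RGB2GRAY)
a,k=cen(w,(270,60,370,200),*Y); print("stop pad",a)
# predicted lock against stop: +y end ~.4045
for P in([.5355,.4045,.049],[.5337,.3735,.059],[.532,.3425,.049]):
    q=proj(w,P); print(P,q.round(1))
q=proj(w,[.5337,.3735,.049]).astype(int); print("col",[(q[1]-45+i,int(x)) for i,x in enumerate(g[q[1]-45:q[1]+55,q[0]])][::2]); 
hsv=cv2.cvtColor(w["color"],cv2.COLOR_RGB2HSV); m=cv2.inRange(hsv,np.array(Y[0]),np.array(Y[1]))
for c in cv2.findContours(m[60:300,270:370].copy(),cv2.RETR_EXTERNAL,2)[0]:
    if cv2.contourArea(c)>20: x=cv2.boundingRect(c); print("yellow",x[0]+270,x[1]+60,x[2:])
v=proj(w,[.5347,.39,.04])[1]; print("row",g[int(v),q[0]-25:q[0]+25].tolist())
E
```

```text
pos [0.5286 0.2386 0.1463] yaw -3.86 F [ 0.35 -0.48  1.05] T [-0.08   0.034 -0.037] w 0.0519 j7 -0.47900584609861746 t 31.9
stop pad ((319.0, 109.0), (22.0, 8.0), 0.0)
[0.5355, 0.4045, 0.049] [317.4  11.4]
[0.5337, 0.3735, 0.059] [317.8  57.3]
[0.532, 0.3425, 0.049] [318.7 105.6]
col [(np.int64(15), 246), (np.int64(17), 246), (np.int64(19), 246), (np.int64(21), 246), (np.int64(23), 246), (np.int64(25), 246), (np.int64(27), 246), (np.int64(29), 246), (np.int64(31), 246), (np.int64(33), 246), (np.int64(35), 247), (np.int64(37), 247), (np.int64(39), 247), (np.int64(41), 247), (np.int64(43), 247), (np.int64(45), 247), (np.int64(47), 247), (np.int64(49), 246), (np.int64(51), 208), (np.int64(53), 229), (np.int64(55), 228), (np.int64(57), 229), (np.int64(59), 229), (np.int64(61), 229), (np.int64(63), 120), (np.int64(65), 109), (np.int64(67), 134), (np.int64(69), 243), (np.int64(71), 247), (np.int64(73), 247), (np.int64(75), 247), (np.int64(77), 247), (np.int64(79), 247), (np.int64(81), 247), (np.int64(83), 247), (np.int64(85), 246), (np.int64(87), 246), (np.int64(89), 246), (np.int64(91), 246), (np.int64(93), 247), (np.int64(95), 246), (np.int64(97), 247), (np.int64(99), 247), (np.int64(101), 247), (np.int64(103), 247), (np.int64(105), 185), (np.int64(107), 239), (np.int64(109), 238), (np.int64(111), 236), (np.int64(113), 150)]
row [194, 186, 239, 246, 246, 246, 247, 246, 227, 200, 197, 190, 143, 148, 179, 199, 213, 221, 226, 230, 234, 239, 243, 245, 246, 247, 246, 243, 235, 210, 231, 227, 221, 212, 195, 174, 200, 200, 199, 200, 203, 213, 217, 244, 247, 247, 247, 247, 247, 222]
```

The jaw pad meets the lock at row 105 (105.6 predicted) and the lock is upright and centred, so I hand the job in.

```bash
python3 -c "
from bench import r
print(r.close_job())"
```

```text
the job is handed in; nothing more can be done
None
```

The job is handed in: the lock stands cam-up in the slot, clamped against the end stop at about 15–16 N as estimated from the knob torque; the gripper is clear, and I got no verdict back.

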